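# Check-weigh a parts caddy on a sprung hook

### The job

Weigh the steel parts caddy: hang it by its cross bar on the sprung hook of the weighing stand, easing it down until the hook carries its whole weight before you let go, so that the hook neither drops nor springs up with a jerk. Let it hang free until the hook has stopped bobbing, then press the hold button on the console fully down and let it come back up, leaving the caddy hanging still. Do not press the button any earlier, and leave the other things on the bench where they are.

Things in the scene. Friction and masses are not known exactly. Their poses are not given: they have to be found in the camera images.
- caddy_grip (a point): centre of the black plastic grip block on top of the loose caddy: 30 (x) x 24 (y) x 50 mm high, best pinched across its 24 mm; 167 mm above the caddy's underside, 37 mm above the cross bar's centre, on a 16 mm square neck 7 mm high. Caddy weight 0.27 to 0.93 kg, not known beforehand, centred straight below this point. Axes of the caddy, z up; the same turned half round.
- caddy_bar (a point): centre of the caddy's round cross bar: 10 mm thick, along the caddy's y, 130 mm above its underside, carried by two upright rods 8 mm thick at y = -45 and +45 mm. The opening below the bar is 82 mm wide and 83 mm high, down to the tray's rim.
- caddy_tray (a point): centre of the underside of the caddy's open steel tray, 90 (x) x 120 (y) x 42 mm high, four round steel parts fixed in it; at the start it stands on the bench.
- hook_seat (a point): middle of the hook's seat, on its upper face; a hung bar rests with its centre 5 mm above this point. Moves with the hook; 250 mm above the bench when empty. x points level from the hook's tip back to the column, y across, z up. The hook is a level steel strip 16 mm wide, 8 mm thick; the seat is 40 mm long, with a 10 mm high bump 20 mm behind this point.
- hook_tip (a point): top of the hook's upturned tip, 18 mm above the seat and 23 mm in front of its middle; the tip is 7 mm thick. The bar must come in from the front (towards +x of the hook) over this tip, the strip inside the caddy's opening, caddy y along hook y.
- stand (a point): centre of the underside of the weighing stand's base plate, 220 x 160 x 16 mm, fixed to the bench, 70 mm behind the seat's middle; same axes as the hook. Its column (30 x 50 mm, 340 mm tall with its head) has its front face 115 mm behind the seat's middle; a sliding block 66 mm wide on it carries the hook, its face 95 mm behind the seat's middle.
- hook (a joint): how far the hook has sunk, m: 0 empty at its upper stop, 0.11 lower stop. Spring 120 N/m with 0.45 N preload: about 8 mm per newton; the caddy sinks it 18 to 72 mm. Lightly damped: it bobs for seconds if disturbed. A jerk is the hook moving faster than 0.1 m/s, as when it is lowered faster than that, or let go while the hand still carries, or pulls down by, more than about 0.7 N.
- hold_top (a point): centre of the top of the hold button: round, white, 36 mm across, in a black housing on a grey console 100 x 130 x 30 mm fixed to the bench. Pressed straight down, 6 mm of travel, 5 N when fully down.
- hold (a joint): how far the hold button is pressed, m: 0 up, 0.006 fully down.
- tape_roll: roll core of brown card, a ring 100 mm across and 48 mm high, lying flat; origin at the centre of its underside; not to be moved
- glue_bottle: white plastic bottle 60 mm across, 170 mm tall, standing; origin under its centre; not to be moved
- carton: closed cardboard carton 120 x 150 x 100 mm; origin under its centre; not to be moved
- spanner: steel spanner 190 mm long lying on the bench; origin under its middle; not to be moved
Mind the look-alikes: they are no part of the job. Leave any green look-alike of the part that bears caddy_grip alone. Leave any yellow look-alike of the part that bears hold_top alone.

How it is judged:
By the outcome, as a careful person would: the job done as asked, in the order asked, and still so for the second after the job is handed in, with the robot touching nothing.
It also fails if it takes over 72 s, if anything falls off the work surface, if the arm or the gripper's body presses on something with over 40 N, if the wrist force passes 120 N, or if a joint passes its speed limit or range.

### The arm

A 6-joint arm with a two-finger parallel gripper is mounted at the origin on the work surface. World frame = base frame: x ahead of the robot, y to its left, z up, the work surface at z = 0. Lengths are in m, angles in rad, forces in N, time in s.
With the tool pointing down it reaches from about 0.4 to 0.825 m from the base axis. Payload 7 kg.
Tool frame: the origin (TCP) lies on the centre line of the jaws, within the pads' length; the fingertips stand tip_reach ahead of it and the grasp point (between the pads) is the TCP (tip_reach is the distance from the TCP to the fingertips, in m); z points along the fingers, y is the line along which they close (so a half turn about z gives the same grasp; the last joint's range is limited). The gripper opens to 88 mm and grips with 3 to 60 N. Pads are 19 mm wide; open, the fingers measure 130 mm over their backs; the gripper's body (78 mm by 193 mm) begins 47 mm behind the grasp point.
Start: joints at [1.482, 0.359, 0.012, 0, -1.224, -0.288], TCP at [0.248, 0.628, 0.246] pointing down, gripper open.
Joint ranges: [-3.07, 3.07], [-1.43, 2.12], [-1.02, 1.25], [-3.03, 1.67], [-3.05, -0], [-3.03, 3.03]. Speed limits (rad/s): [2.39, 2.39, 3.01, 3.14, 3.14, 3.14].

### API

Orientations are given as [roll, pitch, yaw] about the fixed x, y, z axes, in that order (R = Rz(yaw) Ry(pitch) Rx(roll)).
In Python, from station import get_state, grab_frame, calibration, job_done, find_in, mark_of, tip_reach gives the robot as it stands.
- The arm moves only by the shell command python3 -m handwheel 'ROWS' [OPENING] [FORCE]. ROWS is JSON, a list of rows, each an object with "delta_pos": the shift along the world's x, y, z in units of 30 mm (1.0 is 30 mm), a list of three; "dr": the turn, a rotation vector about the world's x, y, z in degrees, a list of three. In form: [{"delta_pos": [tx, ty, tz], "dr": [rx, ry, rz]}, ...]. A call has 1 to 10 rows; each row shifts and turns the commanded pose from where the row before left it; what a row does not reach is not made up. A row lasts 1/10 s, in which the tool goes at most 50 mm and 8.59 degrees, less where a joint would pass 70% of its speed; a pose out of reach is approached as far as the arm can. A call is refused whole if a number of a shift passes 1 or a number of a turn 8.59, either way. A call with a gripper value outside its range is refused whole. OPENING is the closure, from -1 (fully open) to 1 (shut), set as the call begins (- or left out, the last holds). The fingers move at their own pace and stop on an object; FORCE is the grip in N (left out, the last holds). Time passes only in rows, so rows that do not move let the fingers close. It gives the time, the measured TCP pose, the force, the opening and the grip force at its end, in the units of the state.
- get_state(): the state, without advancing time (a new reading comes with each control period).
- grab_frame(name): name is "scene" or "top" or "wrist"; returns the picture (480x640x3 uint8, red, green, blue); there is no depth.
- calibration(name): a dict with "fx", "fy", "cx", "cy" (pixels), "extrinsics" (4x4, takes a point from world to camera coordinates). Camera axes: x right, y down, z forward; pixel columns grow to the right and rows downward; lengths in m; the calibration is good to about 2 mm. A picture is of the moment at which its call begins: read the wrist's pose just before it. calibration takes no time and is no camera call; for the wrist camera it gives the pose at the moment of the call.
- job_done(): hands the job in; it is judged then, once.
Trained networks look in the newest picture that a camera, given by its name, has taken for a name from the list of things; names that differ only in an ending like _2 or _b are one class to them, and where a whole thing is asked for, a point or a joint stands for the part that bears it (a point fixed in the world has none). Each returns a list of dicts, best first, with "conf" (0 to 1); they miss things now and then, are a little off and sometimes report something else, mostly with a low value. They report only what shows in the picture. A call takes as long as a camera call. They do not tell look-alikes from the thing itself.
- find_in(camera, query): "location" ([column, row] in pixels, amid what is visible of it).
- mark_of(camera, query): "location" ([column, row] in pixels: a listed point, or the origin of a listed thing).
The state is a dict: "t": time; "q": joint angles; "qd": joint speeds; "joint_efforts": joint torques, N m; "eef_pos": TCP position; "ee_rot": TCP orientation; "force": force on the tool from outside, world axes, zero at the start; "moment": the same for the moment, N m; "width": finger opening in m; "gripper_force": force on a finger pad.
Only numpy, scipy, OpenCV 4.12 (cv2) and the standard library are available. Lean on these libraries where they do the work, as an engineer would, in place of code of your own. Each camera call takes 0.05 s, during which the arm holds its last target. There are 200 camera calls.

## Working session

There is one attempt and no reset: what is moved stays moved. The work goes in short steps, Python scripts to look and compute and a shell command to move; the robot and the scene stay as the last step left them, time stands still between calls to the robot, and variables do not carry over. Pictures are saved under pics/ and viewed, at most 10 in all, crops included, and the job is handed in when it is done.

```bash
mkdir -p pics
python3 - <<'E'
from station import *
import cv2,numpy as np
s=get_state(); print(s['t'],s['eef_pos'],s['ee_rot'],s['force'],s['width'],tip_reach if not callable(tip_reach) else tip_reach())
ims=[]
for c in ['scene','top']:
    im=grab_frame(c); ims.append(im); cv2.imwrite(f'pics/{c}0.png',im[:,:,::-1])
    K=calibration(c); print(c,K['fx'],np.round(K['extrinsics'],3).tolist())
    for q in ['caddy_grip','caddy_bar','caddy_tray','hook_seat','hook_tip','stand','hold_top']:
        print(c,q,[(np.round(d['location'],1).tolist(),round(d['conf'],2)) for d in mark_of(c,q)][:3])
print(get_state()['t'])
E
```

```text
0.0 [0.24821211 0.62719965 0.24461026] [ 3.13990028e+00 -1.47911314e-04 -3.76967962e-01] [-0.05541381 -0.23224013  0.03968781] 0.08756880235288178 0.019
scene 518.5954333370116 [[-0.079, 0.997, 0.001, 0.082], [0.574, 0.046, -0.818, -0.142], [-0.815, -0.065, -0.575, 1.853], [0.0, 0.0, 0.0, 1.0]]
scene caddy_grip [([234.9, 228.6], 0.82), ([175.0, 214.2], 0.71), ([348.9, 347.0], 0.5)]
scene caddy_bar [([174.3, 221.5], 0.83), ([235.1, 240.9], 0.57)]
scene caddy_tray [([181.8, 259.0], 0.8), ([239.8, 276.3], 0.65), ([232.6, 229.6], 0.4)]
scene hook_seat [([351.9, 248.3], 0.51)]
scene hook_tip [([354.5, 231.6], 0.49)]
scene stand [([437.3, 274.8], 0.72), ([348.1, 343.3], 0.7)]
scene hold_top [([469.8, 238.7], 0.6), ([437.4, 275.3], 0.52), ([160.9, 316.7], 0.25)]
top 588.0965540197213 [[0.024, -1.0, -0.002, -0.054], [-0.992, -0.023, -0.121, 0.534], [0.121, 0.005, -0.993, 1.51], [0.0, 0.0, 0.0, 1.0]]
top caddy_grip [([435.6, 283.9], 0.81), ([517.5, 314.6], 0.55)]
top caddy_bar [([512.3, 315.7], 0.9), ([433.1, 285.7], 0.67)]
top caddy_tray [([498.8, 316.9], 0.95), ([423.4, 287.1], 0.64)]
top hook_seat [([298.8, 201.6], 0.88), ([422.1, 283.6], 0.71)]
top hook_tip [([296.9, 213.4], 0.68), ([159.4, 204.5], 0.18)]
top stand [([302.2, 193.8], 0.6)]
top hold_top [([209.5, 272.8], 0.67), ([158.8, 345.6], 0.55)]
0.8
```

View pics/scene0.png

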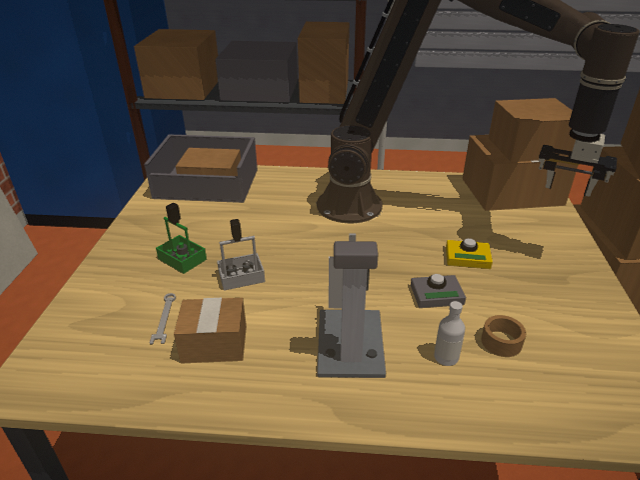

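View pics/top0.png

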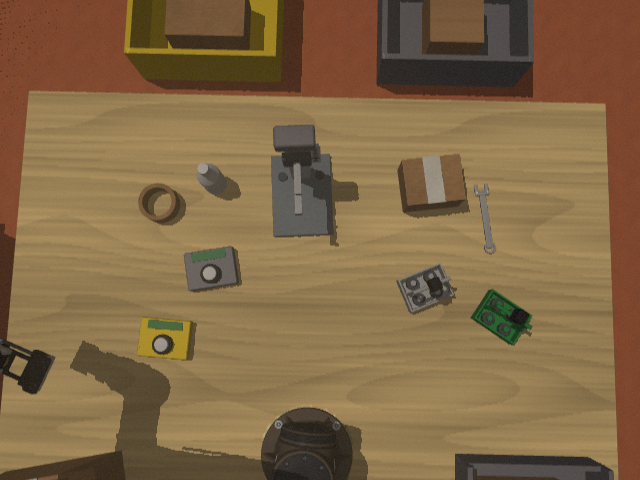

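```bash
cat > h.py <<'E'
from station import *
import cv2,numpy as np
def ray(c,uv,z,K=None):
    K=K or calibration(c);E=np.array(K['extrinsics']);R,t=E[:3,:3],E[:3,3]
    d=R.T@np.array([(uv[0]-K['cx'])/K['fx'],(uv[1]-K['cy'])/K['fy'],1]);o=-R.T@t
    return o+d*(z-o[2])/d[2]
def tri(obs):
    A=[];b=[]
    for c,uv in obs:
        K=calibration(c);E=np.array(K['extrinsics'])
        P=np.array([[K['fx'],0,K['cx']],[0,K['fy'],K['cy']],[0,0,1]])@E[:3]
        for i in (0,1):
            r=uv[i]*P[2]-P[i];A.append(r[:3]);b.append(-r[3])
    return np.linalg.lstsq(np.array(A),np.array(b),rcond=None)[0]
E
python3 - <<'E'
from h import *
np.set_printoptions(precision=4,suppress=True)
print('grip',ray('top',(435.6,283.9),.167),tri([('top',(435.6,283.9)),('scene',(234.9,228.6))]))
print('tray',ray('top',(423.4,287.1),0),ray('scene',(239.8,276.3),0))
print('bar',ray('top',(433.1,285.7),.13))
print('seat',ray('top',(298.8,201.6),.25)); print('tip',ray('top',(296.9,213.4),.268))
print('stand corners',[ray('top',p,.016)[:2] for p in [(272,155),(331,155),(275,237),(331,236)]])
print('hold',tri([('top',(209.5,272.8)),('scene',(437.3,277))]),ray('top',(209.5,272.8),.05))
print('cad',[ray('top',p,.042)[:2] for p in [(398,286),(441,266),(455,294),(411,313)]])
K=calibration('wrist');E=np.array(K['extrinsics']);print(K['fx'],-E[:3,:3].T@E[:3,3],E[:3,:3])
im=cv2.imread('pics/top0.png')
a=cv2.resize(im[120:250,230:350],None,fx=3,fy=3,interpolation=2);b=cv2.resize(im[240:370,380:500],None,fx=3,fy=3,interpolation=2)
cv2.imwrite('pics/c1.png',np.hstack([a,b]))
E
```

```text
grip [ 0.4343 -0.3012  0.167 ] [ 0.4341 -0.3004  0.1671]
tray [ 0.4353 -0.2989  0.    ] [ 0.4345 -0.3018  0.    ]
bar [ 0.432  -0.3018  0.13  ]
seat [0.6088 0.0247 0.25  ]
tip [0.5783 0.0272 0.268 ]
stand corners [array([0.7815, 0.114 ]), array([ 0.7852, -0.0454]), array([0.5581, 0.0982]), array([ 0.5643, -0.0505])]
hold [0.4563 0.2612 0.0509] [0.4564 0.2607 0.05  ]
cad [array([ 0.4343, -0.2266]), array([ 0.4888, -0.3377]), array([ 0.4171, -0.3738]), array([ 0.3657, -0.2606])]
401.27862369644083 [0.3157 0.6008 0.3851] [[-0.3688 -0.9295 -0.0004]
 [-0.8959  0.3554  0.2664]
 [-0.2475  0.0986 -0.9639]]
```

View pics/c1.png

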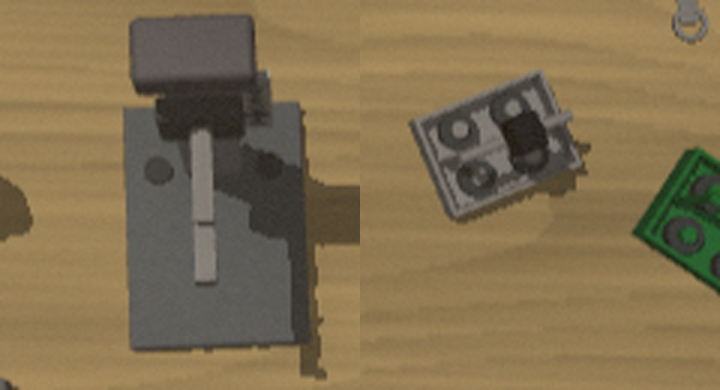

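The views show the grey caddy at top px (435,284), the hook strip from tip (298,214) to its back (297,163), and the grey console button at (210,273). The green caddy and the yellow console are the decoys. I'm moving over the grey caddy now.

```bash
python3 -m handwheel '[{"delta_pos":[0.17,-1,0.25],"dr":[0,0,-8.3]},{"delta_pos":[0.17,-1,0.25],"dr":[0,0,-8.3]},{"delta_pos":[0.17,-1,0.25],"dr":[0,0,-8.3]},{"delta_pos":[0.17,-1,0.25],"dr":[0,0,-8.3]},{"delta_pos":[0.17,-1,0.25],"dr":[0,0,-8.3]},{"delta_pos":[0.17,-1,0.25],"dr":[0,0,-8.3]},{"delta_pos":[0.17,-1,0.25],"dr":[0,0,-8.3]},{"delta_pos":[0.17,-1,0.25],"dr":[0,0,-8.3]},{"delta_pos":[0.17,-1,0.25],"dr":[0,0,-8.3]},{"delta_pos":[0.17,-1,0.25],"dr":[0,0,-8.3]}]' -1
python3 -m handwheel '[{"delta_pos":[0.15,-1,0],"dr":[0,0,-5]},{"delta_pos":[0.15,-1,0],"dr":[0,0,-5]},{"delta_pos":[0.15,-1,0],"dr":[0,0,-5]},{"delta_pos":[0.15,-1,0],"dr":[0,0,-5]},{"delta_pos":[0.15,-1,0],"dr":[0,0,-5]},{"delta_pos":[0.15,-1,0],"dr":[0,0,-5]},{"delta_pos":[0.15,-1,0],"dr":[0,0,-5]},{"delta_pos":[0.15,-1,0],"dr":[0,0,-5]},{"delta_pos":[0.15,-1,0],"dr":[0,0,-5]},{"delta_pos":[0.15,-1,0],"dr":[0,0,-5]}]'
python3 -c "
from station import *;s=get_state();print(s['q'])"
```

```text
t: 1.8
eef_pos: [0.2994, 0.3263, 0.3211]
ee_rot: [-3.142, 0.001, -1.831]
force: [0.6, -0.2, -0.1]
width: 0.088
gripper_force: 0.0
t: 2.8
eef_pos: [0.3442, 0.0264, 0.321]
ee_rot: [3.141, 0.001, -2.701]
force: [1.1, 0.7, -0.1]
width: 0.0874
gripper_force: 0.0
[ 6.65603530e-01 -2.81075184e-01 -4.91427481e-01  3.22833013e-05
 -1.35895188e+00 -1.79604395e+00]
```

```bash
python3 -m handwheel '[{"delta_pos":[0.3,-1,-0.1],"dr":[0,0,0]},{"delta_pos":[0.3,-1,-0.1],"dr":[0,0,0]},{"delta_pos":[0.3,-1,-0.1],"dr":[0,0,0]},{"delta_pos":[0.3,-1,-0.1],"dr":[0,0,0]},{"delta_pos":[0.3,-1,-0.1],"dr":[0,0,0]},{"delta_pos":[0.3,-1,-0.1],"dr":[0,0,0]},{"delta_pos":[0.3,-1,-0.1],"dr":[0,0,0]},{"delta_pos":[0.3,-1,-0.1],"dr":[0,0,0]},{"delta_pos":[0.3,-1,-0.1],"dr":[0,0,0]},{"delta_pos":[0.3,-0.9,-0.1],"dr":[0,0,0]}]'
python3 -m handwheel '[{"delta_pos":[0,-1,0],"dr":[0,0,0]},{"delta_pos":[0,0,0],"dr":[0,0,0]},{"delta_pos":[0,0,0],"dr":[0,0,0]}]'
python3 - <<'E'
from h import *
np.set_printoptions(precision=4,suppress=True)
K=calibration('wrist');s=get_state();im=grab_frame('wrist');cv2.imwrite('pics/w1.png',im[:,:,::-1])
print(s['eef_pos'],s['ee_rot'],s['q'])
for q,z in [('caddy_grip',.167),('caddy_bar',.13),('caddy_tray',0)]:
    for d in mark_of('wrist',q)[:2]: print(q,d['conf'],d['location'],ray('wrist',d['location'],z,K))
E
```

```text
t: 3.8
eef_pos: [0.4345, -0.271, 0.2905]
ee_rot: [-3.141, 0.0, -2.699]
force: [0.7, 0.6, 0.3]
width: 0.0878
gripper_force: 0.0
t: 4.1
eef_pos: [0.4341, -0.2998, 0.2902]
ee_rot: [3.141, -0.001, -2.7]
force: [0.3, 0.5, -0.0]
width: 0.0876
gripper_force: 0.0
[ 0.4341 -0.2998  0.2902] [ 3.141  -0.0005 -2.6998] [-0.2325  0.0877 -0.2391 -0.0002 -1.2448 -0.8965]
caddy_grip 0.57 [323.2, 237.2] [ 0.4313 -0.2962  0.167 ]
caddy_grip 0.5 [318.7, 227.1] [ 0.4262 -0.302   0.167 ]
caddy_bar 0.77 [318.4, 226.9] [ 0.434  -0.2982  0.13  ]
caddy_bar 0.64 [96.3, 10.5] [ 0.363  -0.4963  0.13  ]
caddy_tray 0.97 [165.6, 49.8] [ 0.3642 -0.4962  0.    ]
caddy_tray 0.6 [316.4, 196.7] [ 0.4324 -0.3003  0.    ]
```

View pics/w1.png

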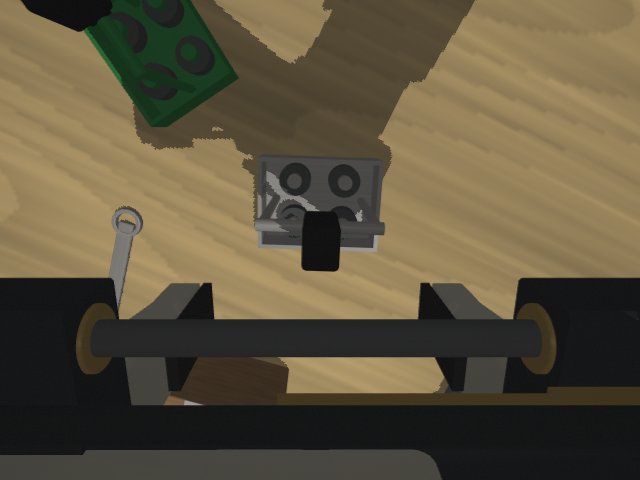

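The wrist view shows the grey caddy squarely aligned below the jaws, with its grip at (320,240) and its bar level to about 1°. Descending and gripping.

```bash
python3 -m handwheel '[{"delta_pos":[0,0,-0.7],"dr":[0,0,0]},{"delta_pos":[0,0,-0.7],"dr":[0,0,0]},{"delta_pos":[0,0,-0.7],"dr":[0,0,0]},{"delta_pos":[0,0,-0.7],"dr":[0,0,0]},{"delta_pos":[0,0,-0.7],"dr":[0,0,0]},{"delta_pos":[0,0,-0.5],"dr":[0,0,0]},{"delta_pos":[0,0,0],"dr":[0,0,0]},{"delta_pos":[0,0,0],"dr":[0,0,0]}]'
python3 -m handwheel '[{"delta_pos":[0,0,0],"dr":[0,0,0]},{"delta_pos":[0,0,0],"dr":[0,0,0]},{"delta_pos":[0,0,0],"dr":[0,0,0]},{"delta_pos":[0,0,0],"dr":[0,0,0]},{"delta_pos":[0,0,0],"dr":[0,0,0]},{"delta_pos":[0,0,0],"dr":[0,0,0]},{"delta_pos":[0,0,0],"dr":[0,0,0]},{"delta_pos":[0,0,0],"dr":[0,0,0]}]' 1 40
```

```text
t: 5.1
eef_pos: [0.4347, -0.299, 0.1712]
ee_rot: [-3.141, 0.0, -2.697]
force: [0.8, -0.1, -0.2]
width: 0.0875
gripper_force: 0.0
t: 5.9
eef_pos: [0.4343, -0.2994, 0.1705]
ee_rot: [3.141, -0.0, -2.698]
force: [0.1, 1.7, 1.9]
width: 0.0289
gripper_force: 0.9
```

```bash
python3 -m handwheel '[{"delta_pos":[0,0,0],"dr":[0,0,0]},{"delta_pos":[0,0,0],"dr":[0,0,0]},{"delta_pos":[0,0,0],"dr":[0,0,0]},{"delta_pos":[0,0,0],"dr":[0,0,0]}]'
python3 -m handwheel '[{"delta_pos":[0,0,0.2],"dr":[0,0,0]},{"delta_pos":[0,0,0.4],"dr":[0,0,0]},{"delta_pos":[0,0,0.7],"dr":[0,0,0]},{"delta_pos":[0,0,0.8],"dr":[0,0,0]},{"delta_pos":[0,0,0.8],"dr":[0,0,0]},{"delta_pos":[0,0,0.8],"dr":[0,0,0]},{"delta_pos":[0,0,0.8],"dr":[0,0,0]},{"delta_pos":[0,0,0.6],"dr":[0,0,0]},{"delta_pos":[0,0,0.3],"dr":[0,0,0]},{"delta_pos":[0,0,0],"dr":[0,0,0]}]'
python3 - <<'E'
from h import *
np.set_printoptions(precision=4,suppress=True)
s=get_state();print(s['force'],s['q'])
f=lambda u,v,z:ray('top',(u,v),z)
# hook strip edges from the crop, px = crop/3+(230,120)
c=lambda x,y,z:f(x/3+230,y/3+120,z)
print('tip end',c(194,284,.268),c(217,284,.268)); print('bump',c(193,222,.26),c(214,222,.26)); print('back',c(192,132,.25),c(211,132,.25))
im=grab_frame('top'); 
for q,z in [('hook_seat',.25),('hook_tip',.268),('stand',0)]:
    for d in mark_of('top',q)[:1]: print(q,d['conf'],d['location'],ray('top',d['location'],z))
grab_frame('scene')
for q,z in [('hook_seat',.25),('hook_tip',.268),('stand',0)]:
    for d in mark_of('scene',q)[:1]: print(q,d['conf'],d['location'],ray('scene',d['location'],z))
E
```

```text
t: 6.3
eef_pos: [0.4341, -0.2993, 0.1702]
ee_rot: [3.141, -0.0, -2.698]
force: [-1.0, -0.5, -3.6]
width: 0.0241
gripper_force: 40.0
t: 7.3
eef_pos: [0.4348, -0.2996, 0.3343]
ee_rot: [-3.14, 0.002, -2.698]
force: [0.3, -0.7, -4.0]
width: 0.024
gripper_force: 40.0
[ 0.3037 -0.7133 -3.9605] [-0.2314  0.0656 -0.1646  0.0002 -1.3376 -0.896 ]
tip end [0.5753 0.0321 0.268 ] [0.5757 0.0149 0.268 ]
bump [0.624  0.0348 0.26  ] [0.6244 0.019  0.26  ]
back [0.6961 0.0383 0.25  ] [0.6964 0.0238 0.25  ]
hook_seat 0.94 [297.4, 201.0] [0.6101 0.0279 0.25  ]
hook_tip 0.76 [295.1, 209.3] [0.5875 0.0315 0.268 ]
stand 0.66 [303.0, 195.1] [0.6765 0.0279 0.    ]
hook_seat 0.54 [351.5, 248.0] [0.6164 0.0253 0.25  ]
hook_tip 0.52 [353.7, 234.5] [0.5866 0.0288 0.268 ]
stand 0.73 [348.2, 343.7] [0.6786 0.0267 0.    ]
```

```bash
python3 -m handwheel '[{"delta_pos":[0.15,0.5,0],"dr":[0,0,-2.3]},{"delta_pos":[0.15,1,0],"dr":[0,0,-2.3]},{"delta_pos":[0.15,1,0],"dr":[0,0,-2.3]},{"delta_pos":[0.15,1,0],"dr":[0,0,-2.3]},{"delta_pos":[0.15,1,0],"dr":[0,0,-2.3]},{"delta_pos":[0.15,1,0],"dr":[0,0,-2.3]},{"delta_pos":[0.15,1,0],"dr":[0,0,-2.3]},{"delta_pos":[0.15,1,0],"dr":[0,0,-2.3]},{"delta_pos":[0.15,1,0],"dr":[0,0,-2.3]},{"delta_pos":[0.15,1,0],"dr":[0,0,-2.2]}]'
python3 -m handwheel '[{"delta_pos":[0.2,0.8,0],"dr":[0,0,0]},{"delta_pos":[0.15,0.48,0],"dr":[0,0,0]},{"delta_pos":[0,0,0],"dr":[0,0,0]},{"delta_pos":[0,0,0],"dr":[0,0,0]}]'
python3 - <<'E'
from h import *
np.set_printoptions(precision=4,suppress=True)
s=get_state();print(s['eef_pos'],s['force'],s['q'])
im=grab_frame('top');im2=grab_frame('scene')
a=cv2.resize(im[110:270,220:380],None,fx=2.5,fy=2.5,interpolation=2)
b=cv2.resize(im2[170:330,270:430],None,fx=2.5,fy=2.5,interpolation=2)
cv2.imwrite('pics/c2.png',np.hstack([a,b])[:,:,::-1])
E
```

```text
t: 8.7
eef_pos: [0.4793, -0.0131, 0.3325]
ee_rot: [-3.142, -0.0, -3.099]
force: [0.5, 0.5, -3.4]
width: 0.0237
gripper_force: 40.0
t: 9.1
eef_pos: [0.4898, 0.0239, 0.3323]
ee_rot: [-3.141, -0.001, -3.097]
force: [-0.7, 0.1, -3.6]
width: 0.0236
gripper_force: 40.0
[0.4898 0.0239 0.3323] [-0.6619  0.0846 -3.6175] [ 0.4507  0.0017 -0.2359  0.0002 -1.3341 -1.977 ]
```

View pics/c2.png

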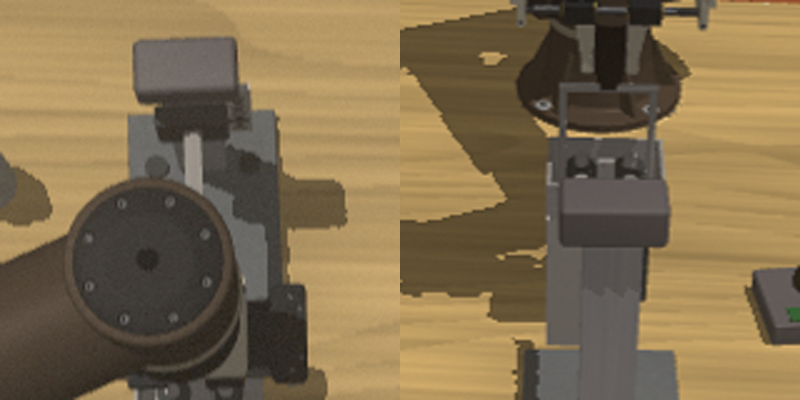

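```bash
python3 -m handwheel '[{"delta_pos":[0.3,0,0],"dr":[0,0,0]},{"delta_pos":[0.5,0,0],"dr":[0,0,0]},{"delta_pos":[0.5,0,0],"dr":[0,0,0]},{"delta_pos":[0.5,0,0],"dr":[0,0,0]},{"delta_pos":[0.5,0.02,0],"dr":[0,0,0]},{"delta_pos":[0.5,0.02,0],"dr":[0,0,0]},{"delta_pos":[0.5,0,0],"dr":[0,0,0]},{"delta_pos":[0.4,0,0],"dr":[0,0,0]},{"delta_pos":[0.17,0,0],"dr":[0,0,0]},{"delta_pos":[0,0,0],"dr":[0,0,0]}]'
python3 - <<'E'
from h import *
np.set_printoptions(precision=4,suppress=True)
s=get_state();print(s['eef_pos'],s['force'])
im=grab_frame('top');im2=grab_frame('scene')
a=cv2.resize(im[110:270,220:380],None,fx=2.5,fy=2.5,interpolation=2)
b=cv2.resize(im2[150:310,270:430],None,fx=2.5,fy=2.5,interpolation=2)
cv2.imwrite('pics/c3.png',np.hstack([a,b])[:,:,::-1])
E
```

```text
t: 10.2
eef_pos: [0.6066, 0.0252, 0.3318]
ee_rot: [-3.141, -0.001, -3.098]
force: [-0.3, -0.9, -3.8]
width: 0.0238
gripper_force: 40.0
[0.6066 0.0252 0.3318] [-0.3251 -0.8908 -3.8446]
```

View pics/c3.png

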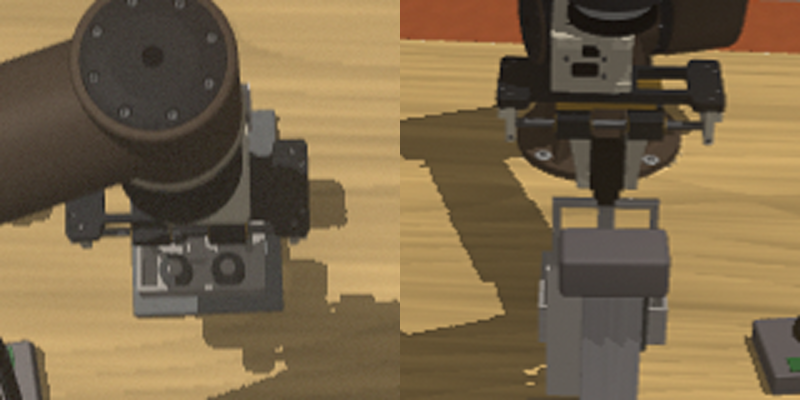

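```bash
cat > avg.py <<'E'
from h import *
F=[]
for i in range(8): grab_frame('top'); F.append(get_state()['force'])
s=get_state();print(s['t'],np.round(s['eef_pos'],4),np.mean(F,0).round(2),np.std(F,0).round(2))
E
python3 -m handwheel '[{"delta_pos":[0,0,-0.1],"dr":[0,0,0]},{"delta_pos":[0,0,-0.2],"dr":[0,0,0]},{"delta_pos":[0,0,-0.2],"dr":[0,0,0]},{"delta_pos":[0,0,-0.2],"dr":[0,0,0]},{"delta_pos":[0,0,-0.2],"dr":[0,0,0]},{"delta_pos":[0,0,-0.1],"dr":[0,0,0]},{"delta_pos":[0,0,0],"dr":[0,0,0]}]'; python3 avg.py
```

```text
t: 11.0
eef_pos: [0.6057, 0.0252, 0.3018]
ee_rot: [-3.141, -0.001, -3.098]
force: [0.1, -0.4, -3.2]
width: 0.0238
gripper_force: 40.0
11.4 [0.606  0.0252 0.3028] [-0.   -0.1  -3.84] [0.42 0.73 0.4 ]
```

```bash
python3 -m handwheel '[{"delta_pos":[0,0,-0.1],"dr":[0,0,0]},{"delta_pos":[0,0,-0.1],"dr":[0,0,0]},{"delta_pos":[0,0,-0.1],"dr":[0,0,0]},{"delta_pos":[0,0,-0.1],"dr":[0,0,0]},{"delta_pos":[0,0,-0.1],"dr":[0,0,0]},{"delta_pos":[0,0,-0.1],"dr":[0,0,0]},{"delta_pos":[0,0,-0.1],"dr":[0,0,0]},{"delta_pos":[0,0,-0.1],"dr":[0,0,0]},{"delta_pos":[0,0,0],"dr":[0,0,0]},{"delta_pos":[0,0,0],"dr":[0,0,0]}]'; python3 avg.py
```

```text
t: 12.4
eef_pos: [0.606, 0.0252, 0.2787]
ee_rot: [-3.142, -0.0, -3.098]
force: [-1.6, 1.5, -1.9]
width: 0.0236
gripper_force: 40.0
12.8 [0.606  0.0252 0.2786] [-1.31  0.24 -1.13] [0.36 0.38 0.4 ]
```

```bash
python3 -m handwheel '[{"delta_pos":[-0.05,0,-0.1],"dr":[0,0,0]},{"delta_pos":[-0.05,0,-0.1],"dr":[0,0,0]},{"delta_pos":[0,0,-0.07],"dr":[0,0,0]},{"delta_pos":[0,0,0],"dr":[0,0,0]},{"delta_pos":[0,0,0],"dr":[0,0,0]}]'; python3 avg.py
```

```text
t: 13.3
eef_pos: [0.6031, 0.0253, 0.2706]
ee_rot: [3.142, 0.0, -3.098]
force: [1.1, -0.7, -0.7]
width: 0.0237
gripper_force: 40.0
13.7 [0.6031 0.0253 0.2706] [1.45 0.64 0.04] [0.27 0.36 0.65]
```

```bash
python3 -m handwheel '[{"delta_pos":[0.02,0,-0.02],"dr":[0,0,0]},{"delta_pos":[0,0,0],"dr":[0,0,0]},{"delta_pos":[0,0,0],"dr":[0,0,0]}]'; python3 avg.py;python3 avg.py
```

```text
t: 14.0
eef_pos: [0.6033, 0.0252, 0.2696]
ee_rot: [3.142, -0.001, -3.098]
force: [0.5, 0.7, -0.5]
width: 0.0239
gripper_force: 40.0
14.4 [0.6033 0.0252 0.2698] [-1.53  1.01 -0.26] [0.75 0.6  0.59]
14.8 [0.6035 0.0251 0.2698] [-1.75  0.35 -0.56] [0.25 0.41 0.38]
```

```bash
python3 -m handwheel '[{"delta_pos":[-0.008,0,-0.05],"dr":[0,0,0]},{"delta_pos":[0,0,0],"dr":[0,0,0]},{"delta_pos":[0,0,0],"dr":[0,0,0]}]'; python3 avg.py;python3 avg.py
```

```text
t: 15.1
eef_pos: [0.6035, 0.0251, 0.2684]
ee_rot: [-3.141, 0.0, -3.098]
force: [-0.9, 0.3, -0.1]
width: 0.0236
gripper_force: 40.0
15.5 [0.6035 0.0251 0.2685] [-0.5  -0.51 -0.06] [0.42 0.3  0.32]
15.9 [0.6034 0.0252 0.2684] [-0.03 -1.01  0.06] [0.41 0.32 0.49]
```

```bash
python3 -m handwheel '[{"delta_pos":[0,0,0],"dr":[0,0,0]},{"delta_pos":[0,0,0],"dr":[0,0,0]},{"delta_pos":[0,0,0],"dr":[0,0,0]}]' 1 3
python3 -m handwheel '[{"delta_pos":[0,0,0],"dr":[0,0,0]},{"delta_pos":[0,0,0],"dr":[0,0,0]},{"delta_pos":[0,0,0],"dr":[0,0,0]},{"delta_pos":[0,0,0],"dr":[0,0,0]},{"delta_pos":[0,0,0],"dr":[0,0,0]}]' -0.4 3
python3 - <<'E'
from h import *
im2=grab_frame('scene');cv2.imwrite('pics/c4.png',cv2.resize(im2[150:310,270:430],None,fx=2.5,fy=2.5,interpolation=2)[:,:,::-1])
E
```

```text
t: 16.2
eef_pos: [0.6034, 0.0252, 0.2684]
ee_rot: [-3.142, 0.0, -3.098]
force: [0.8, -2.0, -0.7]
width: 0.0239
gripper_force: 3.0
t: 16.7
eef_pos: [0.6033, 0.0253, 0.2684]
ee_rot: [3.142, -0.0, -3.098]
force: [0.3, -0.4, -0.5]
width: 0.0578
gripper_force: 0.0
```

View pics/c4.png

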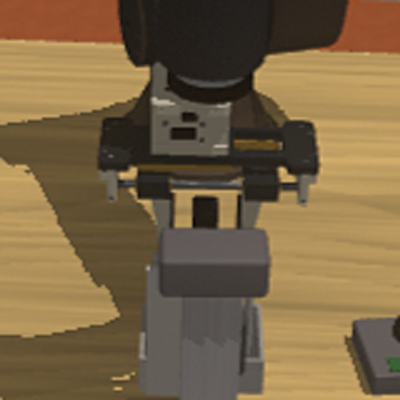

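Fingers are clear on both sides of the grip, and the caddy hangs still. Backing straight up and away, then on to the grey console's button.

```bash
python3 -m handwheel '[{"delta_pos":[0,0,0.2],"dr":[0,0,0]},{"delta_pos":[0,0,0.4],"dr":[0,0,0]},{"delta_pos":[0,0,0.6],"dr":[0,0,0]},{"delta_pos":[0,0,0.8],"dr":[0,0,0]},{"delta_pos":[0,0,0.8],"dr":[0,0,0]},{"delta_pos":[0,0,0.6],"dr":[0,0,0]},{"delta_pos":[-0.6,0,0],"dr":[0,0,0]},{"delta_pos":[-0.9,0,0],"dr":[0,0,0]},{"delta_pos":[-0.9,0.2,0],"dr":[0,0,0]},{"delta_pos":[-0.9,0.5,0],"dr":[0,0,0]}]'
python3 -m handwheel '[{"delta_pos":[-0.9,0.8,0],"dr":[0,0,0]},{"delta_pos":[-0.7,1,0],"dr":[0,0,0]},{"delta_pos":[0,1,0],"dr":[0,0,0]},{"delta_pos":[0,1,-0.6],"dr":[0,0,0]},{"delta_pos":[0,1,-0.8],"dr":[0,0,0]},{"delta_pos":[0,1,-0.8],"dr":[0,0,0]},{"delta_pos":[0,0.9,-0.8],"dr":[0,0,0]},{"delta_pos":[0,0.4,-0.6],"dr":[0,0,0]},{"delta_pos":[0,0,0],"dr":[0,0,0]},{"delta_pos":[0,0,0],"dr":[0,0,0]}]' 1 10
python3 - <<'E'
from h import *
np.set_printoptions(precision=4,suppress=True)
K=calibration('wrist');s=get_state();im=grab_frame('wrist')
print(s['eef_pos'])
for d in mark_of('wrist','hold_top')[:2]: print('w',d['conf'],d['location'],ray('wrist',d['location'],.0505,K))
im2=grab_frame('scene')
for q in ['hook_seat','caddy_bar','caddy_grip','hold_top']: print(q,[(np.round(d['location'],1),round(d['conf'],2)) for d in mark_of('scene',q)[:3]])
cv2.imwrite('pics/c5.png',np.hstack([cv2.resize(im,(400,300)),cv2.resize(im2,(400,300))])[:,:,::-1])
E
```

```text
t: 17.75
eef_pos: [0.5035, 0.0457, 0.3715]
ee_rot: [3.141, 0.001, -3.099]
force: [0.1, -0.2, 0.1]
width: 0.0613
gripper_force: 0.0
t: 18.75
eef_pos: [0.4566, 0.2593, 0.2633]
ee_rot: [-3.141, 0.001, -3.097]
force: [0.3, 0.9, 1.0]
width: 0.0005
gripper_force: 0.0
[0.4566 0.2593 0.2633]
w 0.67 [318.5, 212.6] [0.457  0.2614 0.0505]
hook_seat []
caddy_bar [(array([172.6, 222. ]), 0.65)]
caddy_grip [(array([348. , 241.7]), 0.78), (array([172.5, 214.1]), 0.67)]
hold_top [(array([472.5, 241.6]), 0.47)]
```

View pics/c5.png

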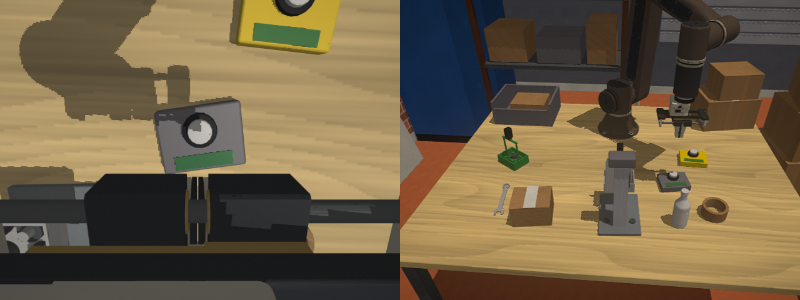

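The caddy hangs on the hook behind the column, and the gripper is over the grey console with the button at wrist px (318,213). I'm lowering to just above the button, then checking that the hook has settled.

```bash
python3 -m handwheel '[{"delta_pos":[0,0.06,-0.7],"dr":[0,0,0]},{"delta_pos":[0,0,-0.9],"dr":[0,0,0]},{"delta_pos":[0,0,-0.9],"dr":[0,0,0]},{"delta_pos":[0,0,-0.9],"dr":[0,0,0]},{"delta_pos":[0,0,-0.9],"dr":[0,0,0]},{"delta_pos":[0,0,-0.8],"dr":[0,0,0]},{"delta_pos":[0,0,-0.6],"dr":[0,0,0]},{"delta_pos":[0,0,0],"dr":[0,0,0]},{"delta_pos":[0,0,0],"dr":[0,0,0]},{"delta_pos":[0,0,0],"dr":[0,0,0]}]'
for i in 1 2 3; do python3 -m handwheel '[{"delta_pos":[0,0,0],"dr":[0,0,0]},{"delta_pos":[0,0,0],"dr":[0,0,0]},{"delta_pos":[0,0,0],"dr":[0,0,0]},{"delta_pos":[0,0,0],"dr":[0,0,0]},{"delta_pos":[0,0,0],"dr":[0,0,0]},{"delta_pos":[0,0,0],"dr":[0,0,0]},{"delta_pos":[0,0,0],"dr":[0,0,0]},{"delta_pos":[0,0,0],"dr":[0,0,0]},{"delta_pos":[0,0,0],"dr":[0,0,0]},{"delta_pos":[0,0,0],"dr":[0,0,0]}]' >/dev/null; done
python3 - <<'E'
from h import *
r=[grab_frame('top')[170:300,240:370].astype(float) for i in range(14)]
print([round(np.abs(a-r[0]).mean(),2) for a in r[1:]],[round(np.abs(a-r[0]).max()) for a in r[1:]])
hsv=cv2.cvtColor(r[0].astype(np.uint8),cv2.COLOR_RGB2GRAY).astype(np.float32)
print([np.round(cv2.phaseCorrelate(hsv,cv2.cvtColor(a.astype(np.uint8),cv2.COLOR_RGB2GRAY).astype(np.float32))[0],3).tolist() for a in r[1:]])
print(get_state()['t'],get_state()['eef_pos'])
cv2.imwrite('pics/c6.png',cv2.resize(r[0].astype(np.uint8)[:,:,::-1],None,fx=4,fy=4))
E
```

```text
t: 20.1
eef_pos: [0.457, 0.2616, 0.0926]
ee_rot: [3.14, 0.001, -3.098]
force: [0.6, 0.0, 0.9]
width: 0.0004
gripper_force: 0.0
[np.float64(1.82), np.float64(1.81), np.float64(1.81), np.float64(1.81), np.float64(1.81), np.float64(1.8), np.float64(1.79), np.float64(1.81), np.float64(1.79), np.float64(1.8), np.float64(1.8), np.float64(1.82), np.float64(1.8)] [12, 13, 10, 14, 10, 11, 16, 12, 13, 11, 13, 16, 14]
[[0.496, 0.526], [0.506, 0.502], [0.499, 0.516], [0.49, 0.492], [0.494, 0.514], [0.503, 0.513], [0.494, 0.521], [0.493, 0.498], [0.485, 0.519], [0.509, 0.517], [0.492, 0.533], [0.507, 0.51], [0.486, 0.5]]
23.8 [0.45632037 0.26099715 0.09135669]
```

View pics/c6.png

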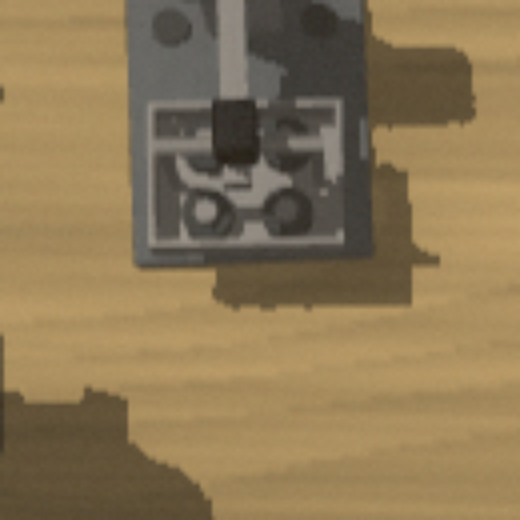

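The caddy hangs level on the seat, and the frames differ only by noise. I'll wait a few more seconds for margin, then press in small steps.

```bash
for i in 1 2 3 4; do python3 -m handwheel '[{"delta_pos":[0,0,0],"dr":[0,0,0]},{"delta_pos":[0,0,0],"dr":[0,0,0]},{"delta_pos":[0,0,0],"dr":[0,0,0]},{"delta_pos":[0,0,0],"dr":[0,0,0]},{"delta_pos":[0,0,0],"dr":[0,0,0]},{"delta_pos":[0,0,0],"dr":[0,0,0]},{"delta_pos":[0,0,0],"dr":[0,0,0]},{"delta_pos":[0,0,0],"dr":[0,0,0]},{"delta_pos":[0,0,0],"dr":[0,0,0]},{"delta_pos":[0,0,0],"dr":[0,0,0]}]' >/dev/null; done
python3 -m handwheel '[{"delta_pos":[0,0,-0.3],"dr":[0,0,0]},{"delta_pos":[0,0,-0.3],"dr":[0,0,0]},{"delta_pos":[0,0,-0.1],"dr":[0,0,0]},{"delta_pos":[0,0,-0.05],"dr":[0,0,0]},{"delta_pos":[0,0,-0.05],"dr":[0,0,0]},{"delta_pos":[0,0,-0.05],"dr":[0,0,0]},{"delta_pos":[0,0,0],"dr":[0,0,0]}]'; python3 avg.py
```

```text
t: 28.5
eef_pos: [0.456, 0.2607, 0.0658]
ee_rot: [-3.141, -0.001, -3.098]
force: [-2.9, -0.9, 3.6]
width: 0.0007
gripper_force: 2.3
28.9 [0.4563 0.2609 0.0659] [-2.74 -2.02  4.42] [0.4  0.46 0.35]
```

```bash
python3 -m handwheel '[{"delta_pos":[0,0,-0.03],"dr":[0,0,0]},{"delta_pos":[0,0,-0.03],"dr":[0,0,0]},{"delta_pos":[0,0,0],"dr":[0,0,0]},{"delta_pos":[0,0,0],"dr":[0,0,0]}]'; python3 avg.py
```

```text
t: 29.3
eef_pos: [0.4565, 0.261, 0.0651]
ee_rot: [-3.142, 0.0, -3.097]
force: [-6.5, -3.6, 15.9]
width: 0.001
gripper_force: 8.1
29.7 [0.4565 0.261  0.0651] [-6.23 -3.38 16.33] [0.36 0.38 0.36]
```

Bottomed out: 16 N against a hard stop. Releasing and backing off.

```bash
python3 -m handwheel '[{"delta_pos":[0,0,0.1],"dr":[0,0,0]},{"delta_pos":[0,0,0.2],"dr":[0,0,0]},{"delta_pos":[0,0,0.4],"dr":[0,0,0]},{"delta_pos":[0,0,0.8],"dr":[0,0,0]},{"delta_pos":[0,0,0.8],"dr":[0,0,0]},{"delta_pos":[0,0,0.8],"dr":[0,0,0]},{"delta_pos":[0,0,0.5],"dr":[0,0,0]},{"delta_pos":[0,0,0],"dr":[0,0,0]},{"delta_pos":[0,0,0],"dr":[0,0,0]},{"delta_pos":[0,0,0],"dr":[0,0,0]}]'
python3 - <<'E'
from h import *
im=grab_frame('top');cv2.imwrite('pics/t9.png',im[:,:,::-1])
a=im[170:300,240:370].astype(float);b=cv2.resize(cv2.imread('pics/c6.png')[:,:,::-1],(130,130),interpolation=cv2.INTER_AREA).astype(float)
print(np.abs(a-b).mean(),np.abs(a-b).max())
E
```

```text
t: 30.7
eef_pos: [0.456, 0.2608, 0.1715]
ee_rot: [-3.141, -0.001, -3.098]
force: [0.1, 0.0, 0.1]
width: 0.0007
gripper_force: 0.0
2.9700986193293883 97.0
```

View pics/t9.png

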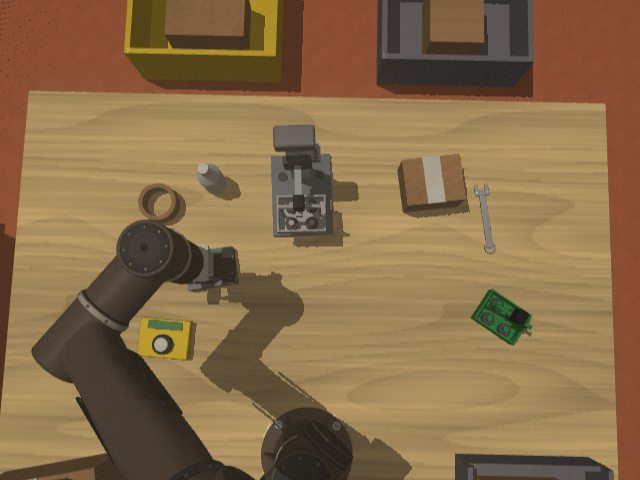

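The caddy hangs still at (300,210), the other items are where they were, and the arm is clear. The differences in the frame come from the arm's shadow.

```bash
python3 -c "
from station import *;print(job_done())"
```

```text
the job is handed in; nothing more can be done
None
```

I hung the caddy on the hook and let go with the hand carrying about 0 N; once the camera showed it still, I pressed the hold button to its stop and released it, left the other bench items in place, and handed the job in at about 31 s (no verdict was returned).

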